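# Fill the pendant charger and hold its pairing key down

### The job

The call-pendant charger on the bedside table has two empty pockets: set the two spare pendants from the table into them, button side up and fully home, lowering rather than dropping them, and leave the pendants already charging and everything else on the table where they are. Once all four pockets are full, press the wide grey pairing key at the charger's end down with the fingertips, lightly (under 20 N), until it is level with its white frame or a little lower, and keep it there: finish while still holding the key down, so that the pendants go on pairing.

Things in the scene. Friction and masses are not known exactly. Their poses are not given: they have to be found in the camera images.
- charger: Call-pendant charger, fixed: base rail 100 mm (x) by 316 (y) by 8 high, on it a row of four white pocket modules (centres at y = -49, 9, 67, 125 mm) and at its -y end a white console 90 (x) by 76 (y), centre y = -116, its flat frame top 34 mm above the table. Origin under the rail's centre, on the table; y along the row, x to the far side.
- pair_key (a joint): Grey sprung paddle key, 48 mm (x) by 42 (y), in the console's frame (opening 56 by 46), hinged at its far (+x) edge, at charger x = 14. 0 rad: up, front edge 10 mm proud. 0.20: top level with the frame. 0.27: its stop, 3 mm lower in front. At key_pad it takes about 2 N to start, 4.5 N to hold level, 5.4 N at the stop; let go, it springs up.
- key_pad (a point): Point to press, on the key's top face, midway across and 34 mm from its hinge (14 mm from its front edge). 41 mm above the table with the key up, 34 mm when level, 2.4 mm less at the stop. Moves with the key.
- bay_a_floor (a point): Centre of the floor of one of the four charging pockets: 59 mm (x) by 43 (y), 8 deep, rim bevelled 1.5, in a white module 90 (x) by 58 (y) whose flat top is 30 mm above the table; dark floor with two brass contacts, 22 mm above the table; axes as the charger's. The pockets come in random order; two start empty. A fully home pendant has its origin here and stands 12 mm out.
- bay_b_floor (a point): Centre of the floor of one of the four charging pockets: 59 mm (x) by 43 (y), 8 deep, rim bevelled 1.5, in a white module 90 (x) by 58 (y) whose flat top is 30 mm above the table; dark floor with two brass contacts, 22 mm above the table; axes as the charger's. The pockets come in random order; two start empty. A fully home pendant has its origin here and stands 12 mm out.
- bay_c_floor (a point): Centre of the floor of one of the four charging pockets: 59 mm (x) by 43 (y), 8 deep, rim bevelled 1.5, in a white module 90 (x) by 58 (y) whose flat top is 30 mm above the table; dark floor with two brass contacts, 22 mm above the table; axes as the charger's. The pockets come in random order; two start empty. A fully home pendant has its origin here and stands 12 mm out.
- bay_d_floor (a point): Centre of the floor of one of the four charging pockets: 59 mm (x) by 43 (y), 8 deep, rim bevelled 1.5, in a white module 90 (x) by 58 (y) whose flat top is 30 mm above the table; dark floor with two brass contacts, 22 mm above the table; axes as the charger's. The pockets come in random order; two start empty. A fully home pendant has its origin here and stands 12 mm out.
- pendant_a: White rounded-rectangular pendant 56 mm (x) by 40 (y) by 20 (z), grey round button on top. Origin: centre of its underside; z up out of the button face. Fits a pocket x along x, either way round. About 30 to 60 g. Two of the four start seated in pockets and stay there; the other two are the spares, lying button up on the table before the charger at any yaw.
- pendant_b: White rounded-rectangular pendant 56 mm (x) by 40 (y) by 20 (z), grey round button on top. Origin: centre of its underside; z up out of the button face. Fits a pocket x along x, either way round. About 30 to 60 g. Two of the four start seated in pockets and stay there; the other two are the spares, lying button up on the table before the charger at any yaw.
- pendant_c: White rounded-rectangular pendant 56 mm (x) by 40 (y) by 20 (z), grey round button on top. Origin: centre of its underside; z up out of the button face. Fits a pocket x along x, either way round. About 30 to 60 g. Two of the four start seated in pockets and stay there; the other two are the spares, lying button up on the table before the charger at any yaw.
- pendant_d: White rounded-rectangular pendant 56 mm (x) by 40 (y) by 20 (z), grey round button on top. Origin: centre of its underside; z up out of the button face. Fits a pocket x along x, either way round. About 30 to 60 g. Two of the four start seated in pockets and stay there; the other two are the spares, lying button up on the table before the charger at any yaw.
- cream_jar: bystander: squat amber glass jar with a white cap, 52 mm across, 42 mm high; origin under its centre
- hearing_case: bystander: grey round hearing-aid case, 60 mm across, 33 mm high; origin under its centre
- book: bystander: blue book lying flat, 132 by 196 by 32 mm; origin under its centre
- spectacles: bystander: folded black spectacles lying on the book, 134 mm long, 26 mm high; origin under their centre
- mug: bystander: blue mug, 80 mm across, 92 mm high; origin under its centre, handle to its +y
- tv_remote: bystander: black remote control lying flat, 45 by 165 by 18 mm; origin under its centre
- vase: bystander: round glass bud vase, 96 mm across, 98 mm high, with blossom twigs to 300 mm; origin under its centre
There are look-alikes about, which are no part of the job. Leave any green look-alike of the pendant_c alone. Leave any yellow look-alike of the pendant_a alone.

How it is judged (in metres and radians):
On the way, in this order (a step that is already met when the one before it is completed fails the run):
1. both empty pockets are filled with the spares, seated and let go, all four full, the key still up (((horizontal distance between pendant_a and bay_b_floor below 0.004 m and z of pendant_a in the frame of bay_b_floor below 0.002 m and angle between pendant_a's own z axis and vertical below 0.07 rad and angle between the x axis of pendant_a and the x axis of bay_b_floor, either way round below 0.12 rad) or (horizontal distance between pendant_c and bay_b_floor below 0.004 m and z of pendant_c in the frame of bay_b_floor below 0.002 m and angle between pendant_c's own z axis and vertical below 0.07 rad and angle between the x axis of pendant_c and the x axis of bay_b_floor, either way round below 0.12 rad)) and ((horizontal distance between pendant_a and bay_c_floor below 0.004 m and z of pendant_a in the frame of bay_c_floor below 0.002 m and angle between pendant_a's own z axis and vertical below 0.07 rad and angle between the x axis of pendant_a and the x axis of bay_c_floor, either way round below 0.12 rad) or (horizontal distance between pendant_c and bay_c_floor below 0.004 m and z of pendant_c in the frame of bay_c_floor below 0.002 m and angle between pendant_c's own z axis and vertical below 0.07 rad and angle between the x axis of pendant_c and the x axis of bay_c_floor, either way round below 0.12 rad)) and horizontal distance between pendant_b and bay_a_floor below 0.004 m and z of pendant_b in the frame of bay_a_floor below 0.002 m and angle between each of pendant_b, pendant_d's own z axis and vertical below 0.07 rad and angle between the x axis of pendant_b and the x axis of bay_a_floor, either way round below 0.12 rad and horizontal distance between pendant_d and bay_d_floor below 0.004 m and z of pendant_d in the frame of bay_d_floor below 0.002 m and angle between the x axis of pendant_d and the x axis of bay_d_floor, either way round below 0.12 rad and contact force between the fingers and pendant_a below 0.1 N and contact force between the fingers and pendant_c below 0.1 N and value of joint pair_key below 0.05 rad), for 0.3 s.
2. with all four pockets full, the pairing key is held level with its frame by the fingertips (((horizontal distance between pendant_a and bay_b_floor below 0.004 m and z of pendant_a in the frame of bay_b_floor below 0.002 m and angle between pendant_a's own z axis and vertical below 0.07 rad and angle between the x axis of pendant_a and the x axis of bay_b_floor, either way round below 0.12 rad) or (horizontal distance between pendant_c and bay_b_floor below 0.004 m and z of pendant_c in the frame of bay_b_floor below 0.002 m and angle between pendant_c's own z axis and vertical below 0.07 rad and angle between the x axis of pendant_c and the x axis of bay_b_floor, either way round below 0.12 rad)) and ((horizontal distance between pendant_a and bay_c_floor below 0.004 m and z of pendant_a in the frame of bay_c_floor below 0.002 m and angle between pendant_a's own z axis and vertical below 0.07 rad and angle between the x axis of pendant_a and the x axis of bay_c_floor, either way round below 0.12 rad) or (horizontal distance between pendant_c and bay_c_floor below 0.004 m and z of pendant_c in the frame of bay_c_floor below 0.002 m and angle between pendant_c's own z axis and vertical below 0.07 rad and angle between the x axis of pendant_c and the x axis of bay_c_floor, either way round below 0.12 rad)) and horizontal distance between pendant_b and bay_a_floor below 0.004 m and z of pendant_b in the frame of bay_a_floor below 0.002 m and angle between each of pendant_b, pendant_d's own z axis and vertical below 0.07 rad and angle between the x axis of pendant_b and the x axis of bay_a_floor, either way round below 0.12 rad and horizontal distance between pendant_d and bay_d_floor below 0.004 m and z of pendant_d in the frame of bay_d_floor below 0.002 m and angle between the x axis of pendant_d and the x axis of bay_d_floor, either way round below 0.12 rad and value of joint pair_key above 0.17 rad and contact force between the fingers and pair_key between 3 and 20 N), for 0.5 s.
At the end, for the whole second after the job is handed in: All four pendants rest in pockets, untouched, the spares in the two empty ones: within 4 mm sideways, 2 mm of the floor, button up within 0.07 rad, aligned within 0.12 rad. Fingertips still press the key with 3 to 20 N and hold it level with its frame or lower (over 0.17 rad) (all of step 2 and contact force between the fingers and pendant_a below 0.1 N and contact force between the fingers and pendant_c below 0.1 N and linear speed of each of pendant_a, pendant_c below 0.02 m/s); the arm keeps its last pose, push and grip.
It fails at once if a pendant already charging is lifted or pushed out of its place (over 8 mm) (distance of any of pendant_b, pendant_d from where it was at the start of the episode above 0.008 m).
It fails at once if a bystander on the table is moved by over 20 mm (distance of any of cream_jar, hearing_case, book, spectacles, mug, tv_remote, vase from where it was at the start of the episode above 0.02 m).
It fails at once if a spare pendant is dropped (falls untouched by the fingers faster than 0.7 m/s) ((linear speed of pendant_a above 0.7 m/s and contact force between the fingers and pendant_a below 0.05 N) or (linear speed of pendant_c above 0.7 m/s and contact force between the fingers and pendant_c below 0.05 N)).
It fails at once if the key is pressed with more than 30 N (contact force between the fingers and pair_key above 30 N).
It also fails if it takes over 72 s, if anything falls off the work surface, if the arm or the gripper's body presses on something with over 40 N, if the wrist force passes 120 N, or if a joint passes its speed limit or range.

### The arm

A 6-joint arm with a two-finger parallel gripper is mounted at the origin on the work surface. World frame = base frame: x ahead of the robot, y to its left, z up, the work surface at z = 0. Lengths are in mm, angles in rad, forces in N, time in s.
With the tool pointing down it reaches from about 350 to 975 mm from the base axis. Payload 7.1 kg.
Tool frame: the origin (TCP) lies at the very end of the fingers, on their centre line; the grasp point (between the pads) lies 19 mm behind it; z points along the fingers, y is the line along which they close (so a half turn about z gives the same grasp; the last joint's range is limited). The gripper opens to 88 mm and grips with 3 to 60 N. Pads are 20 mm wide; open, the fingers measure 115 mm over their backs; the gripper's body (75 mm by 178 mm) begins 61 mm behind the grasp point.
Start: joints at [-1.343, 0.423, 1.63, -0, 1.089, -0.019], TCP at [152.708, -606.04, 222.675] pointing down, gripper open.
Joint ranges: [-3, 3], [-0.9, 2.11], [0.09, 2.58], [-1.31, 4.45], [0.11, 2.69], [-2.54, 2.54]. Speed limits (rad/s): [2.39, 2.39, 3.01, 3.14, 3.14, 3.14].

### API

Orientations are given as a rotation vector (axis times angle).
In Python, from workcell import ctrl, optics gives the robot as it stands.
- The arm moves only by the shell command python3 -m jog 'ROWS'. ROWS is JSON, a list of rows, each a list of 7 numbers: the shift along the tool's x, y, z in units of 40 mm (1.0 is 40 mm), then the turn, a rotation vector about the tool's x, y, z in units of 6 degrees (1.0 is 6 degrees), then the opening, from 0 (shut) to 1 (fully open). A call has 1 to 20 rows; each row shifts and turns the commanded pose from where the row before left it, along the tool's axes as they then stand; what a row does not reach is not made up. A row lasts 1/10 s, in which the tool goes at most 50 mm and 8.59 degrees, less where a joint would pass 70% of its speed; a pose out of reach is approached as far as the arm can. A call is refused whole if a number of a shift passes 1 or a number of a turn 1, either way. A call with a gripper value outside its range is refused whole. The fingers move at their own pace and stop on an object; the grip force is fixed at half the most. Time passes only in rows, so rows that do not move let the fingers close. It gives the time, the measured TCP pose, the force, the opening and the grip force at its end, in the units of the state.
- ctrl.get_obs(): the state, without advancing time (a new reading comes with each control period).
- optics.get_image(name): name is "scene" or "top" or "wrist"; returns the picture (420x560x3 uint8, red, green, blue); there is no depth.
- optics.camera_model(name): a dict with "fov_y" (degrees; the focal length in pixels is half the picture's height over the tangent of half this angle, whatever the lens; pixels are square), "cx", "cy" (the principal point, pixels), "k1" (the pictures are not rectified: a ray, as slopes to the right and down, at radius r is drawn at 1 + k1 r^2 times it, then the intrinsics apply), "view" (4x4, takes a point from world to camera coordinates); the wrist camera has in their place "hand_eye" (4x4, takes a point from camera to tool coordinates, whose origin is the TCP and whose axes are the flange's). Camera axes: x right, y up, looking along -z (the intrinsics and any distortion apply to the point x, -y, -z); pixel columns grow to the right and rows downward; lengths in mm; the calibration is good to about 2 mm. A picture is of the moment at which its call begins: read the wrist's pose just before it. camera_model takes no time and is no camera call.
- ctrl.close_job(): hands the job in; it is judged then, once.
Trained networks look in the newest picture that a camera, given by its name, has taken for a name from the list of things; names that differ only in an ending like _2 or _b are one class to them, and where a whole thing is asked for, a point or a joint stands for the part that bears it (a point fixed in the world has none). Each returns a list of dicts, best first, with "conf" (0 to 1); they miss things now and then, are a little off and sometimes report something else, mostly with a low value. They report only what shows in the picture. A call takes as long as a camera call. They do not tell look-alikes from the thing itself.
- optics.masks_of(target, camera): "pixels" (420x560 bool, what is visible of it) and "extent" ([centre column, centre row, width, height] in pixels, round what is visible of it).
The state is a dict: "t": time; "qpos": joint angles; "qvel": joint speeds; "joint_torque": joint torques, N m; "ee_pos": TCP position; "orientation": TCP orientation; "ft_force": force on the tool from outside, world axes, zero at the start; "moment": the same for the moment, N m; "width": finger opening in mm; "grasp_force": force on a finger pad.
Only numpy, scipy, OpenCV 4.12 (cv2) and the standard library are available. Lean on these libraries where they do the work, as an engineer would, in place of code of your own. Each camera call takes 0.05 s, during which the arm holds its last target. There are 200 camera calls.

## Working session

There is one attempt and no reset: what is moved stays moved. The work goes in short steps, Python scripts to look and compute and a shell command to move; the robot and the scene stay as the last step left them, time stands still between calls to the robot, and variables do not carry over. Pictures are saved under pics/ and viewed, at most 10 in all, crops included, and the job is handed in when it is done.

```bash
mkdir -p pics; ls; python3 - <<'E'
from workcell import ctrl, optics
import cv2,numpy as np
for n in("top","scene"):
    im=optics.get_image(n); cv2.imwrite(f"pics/{n}0.png",im[:,:,::-1])
    m=optics.camera_model(n); print(n,{k:(np.round(v,3).tolist() if hasattr(v,'__len__') else v) for k,v in m.items()})
print(optics.camera_model("wrist")); print(ctrl.get_obs())
E
```

```text
pics
top {'fov_y': 51.107791532532694, 'cx': 278.9784947860256, 'cy': 211.22824648639323, 'k1': -0.004525282844473898, 'view': [[-0.026, -1.0, -0.008, 32.509], [0.982, -0.027, 0.188, -520.425], [-0.188, -0.003, 0.982, -990.683], [0.0, 0.0, 0.0, 1.0]]}
scene {'fov_y': 49.43010718406467, 'cx': 277.2094044301915, 'cy': 199.7553714219349, 'k1': -0.05639236653821994, 'view': [[0.86, 0.51, 0.001, -454.747], [-0.321, 0.541, 0.777, 148.199], [0.396, -0.669, 0.629, -1454.682], [0.0, 0.0, 0.0, 1.0]]}
{'fov_y': 70.24896232817846, 'cx': 280.31760804878076, 'cy': 212.4501299472665, 'k1': -0.02178198846227596, 'hand_eye': array([[ 8.95749751e-04,  9.58973136e-01,  2.83495543e-01,
         7.85589452e+01],
       [ 9.99999565e-01, -7.85684213e-04, -5.01945485e-04,
        -7.41931852e-01],
       [-2.58614262e-04,  2.83495869e-01, -9.58973423e-01,
        -1.61519285e+02],
       [ 0.00000000e+00,  0.00000000e+00,  0.00000000e+00,
         1.00000000e+00]])}
{'t': 0.1, 'qpos': array([-1.34304965e+00,  4.23770574e-01,  1.63058185e+00, -3.30033108e-05,
        1.08860718e+00, -1.89983661e-02]), 'qvel': array([-0.00098554, -0.00198273, -0.00293327, -0.00117718,  0.00142125,
        0.00064472]), 'joint_torque': array([ 9.93814101e-04, -5.45616138e+01, -2.74323589e+01,  6.45808037e-02,
        1.88131223e-02, -2.35721041e-05]), 'ee_pos': array([ 152.56196461, -605.5882554 ,  221.98805632]), 'orientation': array([-3.11636509e+00, -3.86460671e-01,  2.69253827e-04]), 'ft_force': array([-0.10104238, -0.19518295,  0.25600736]), 'moment': array([-0.03156074,  0.00231223, -0.0357814 ]), 'grasp_force': 0.0, 'width': 87.95595116587305}
```

View pics/top0.png

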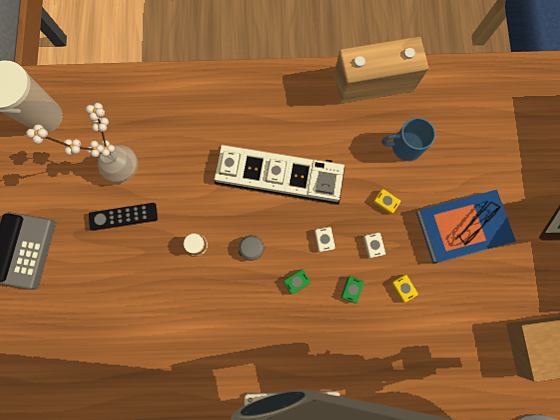

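View pics/scene0.png

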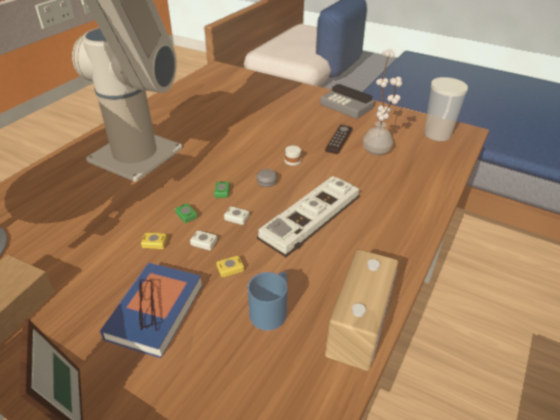

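White spare pendants in top view: (325,239) and (375,245). The green ones at (297,281) and (353,289) and the yellow ones at (387,201) and (405,288) are look-alikes, to be left alone. The empty pockets are at (254,168) and (299,175), the key at (326,182). Next I'll estimate poses and make an enlarged crop to confirm.

```bash
cat > h.py <<'E'
from workcell import ctrl, optics
import cv2,numpy as np
from scipy.spatial.transform import Rotation as Rn
def cam(name,obs=None):
    m=optics.camera_model(name); f=210/np.tan(np.radians(m["fov_y"])/2)
    if name=="wrist":
        o=obs or ctrl.get_obs(); T=np.eye(4); T[:3,:3]=Rn.from_rotvec(o["orientation"]).as_matrix(); T[:3,3]=o["ee_pos"]
        V=np.linalg.inv(T@np.array(m["hand_eye"]))
    else: V=np.array(m["view"])
    V=np.diag([1,-1,-1,1.])@V   # opencv axes
    K=np.array([[f,0,m["cx"]],[0,f,m["cy"]],[0,0,1]]); return K,np.array([m["k1"],0,0,0.]),V
def proj(c,P):
    K,d,V=c; return cv2.projectPoints(np.float64(P).reshape(-1,1,3),cv2.Rodrigues(V[:3,:3])[0],V[:3,3],K,d)[0].reshape(-1,2)
def back(c,px,z):
    K,d,V=c; u=cv2.undistortPoints(np.float64(px).reshape(-1,1,2),K,d).reshape(-1,2)
    D=np.c_[u,np.ones(len(u))]@V[:3,:3]; C=-V[:3,:3].T@V[:3,3]
    return (C+D*((z-C[2])/D[:,2])[:,None])[:,:2]
def rect(xy):
    (c,(w,h),a)=cv2.minAreaRect(np.float32(xy)); 
    if w<h: w,h,a=h,w,a+90
    return np.round(c,1),round(w,1),round(h,1),round((a+90)%180-90,1)
def ortho(c,im,z,x0,x1,y0,y1,s):
    """metric picture of plane z: rows down = -x, cols right = -y, s px/mm"""
    X,Y=np.meshgrid(np.arange(x1,x0,-1/s),np.arange(y1,y0,-1/s),indexing='ij')
    p=proj(c,np.c_[X.ravel(),Y.ravel(),np.full(X.size,z)]).reshape(*X.shape,2).astype(np.float32)
    return cv2.remap(im,p[...,0],p[...,1],cv2.INTER_LINEAR)
E
python3 - <<'E'
from h import *
im=optics.get_image("top"); c=cam("top")
for t in("pendant_a","charger","pair_key"):
    for r in optics.masks_of(t,"top"):
        ys,xs=np.nonzero(r["pixels"]); 
        print(t,round(r["conf"],2),np.round(r["extent"]),rect(back(c,np.c_[xs,ys],20 if t[1]=='e' else 30)),im[r["pixels"]].mean(0).round())
cv2.imwrite("pics/crop.png",cv2.resize(im[135:310,205:425,::-1],None,fx=3.4,fy=3.4,interpolation=cv2.INTER_CUBIC))
E
```

```text
pendant_a 0.98 [376. 243.  23.  25.] (array([ 438.2, -205.6]), 56.2, 43.3, 10.5) [193. 184. 153.]
pendant_a 0.88 [351. 290.  22.  27.] (array([ 333.6, -147. ]), 55.5, 41.7, -19.9) [ 62. 126.  65.]
pendant_a 0.88 [386. 203.  23.  23.] (array([ 544.7, -243.7]), 53.8, 42.1, 55.2) [192. 159.  38.]
pendant_a 0.85 [296. 284.  29.  27.] (array([356.6, -16.9]), 55.2, 39.5, -58.3) [ 63. 129.  67.]
pendant_a 0.69 [325. 240.  25.  24.] (array([454.7, -87.1]), 60.5, 42.2, 8.5) [193. 182. 149.]
pendant_a 0.64 [404. 288.  24.  25.] (array([ 334.5, -268.4]), 56.3, 42.9, 26.1) [190. 158.  41.]
pendant_a 0.61 [277. 170.  17.  27.] (array([628.1,  24.9]), 60.8, 42.4, -11.1) [194. 186. 154.]
pendant_a 0.55 [229. 164.  22.  24.] (array([651.2, 141.5]), 62.7, 44.2, -11.4) [193. 185. 152.]
pendant_a 0.37 [299. 175.  29.  43.] (array([613.6, -31.3]), 96.3, 59.3, -10.5) [136. 129. 107.]
pendant_a 0.29 [228. 167.  26.  42.] (array([647.4, 143.4]), 97.8, 62.6, -10.5) [195. 184. 149.]
charger 0.97 [281. 185. 128.  41.] (array([619.1,  14.7]), 305.4, 106.9, 79.0) [146. 138. 115.]
pair_key 0.77 [325. 184.  20.  21.] (array([591.6, -95.4]), 50.3, 41.7, -10.3) [114. 107.  94.]
pair_key 0.67 [252. 170.  30.  41.] (array([633.4,  82.7]), 95.0, 57.5, -10.7) [139. 132. 109.]
```

View pics/crop.png

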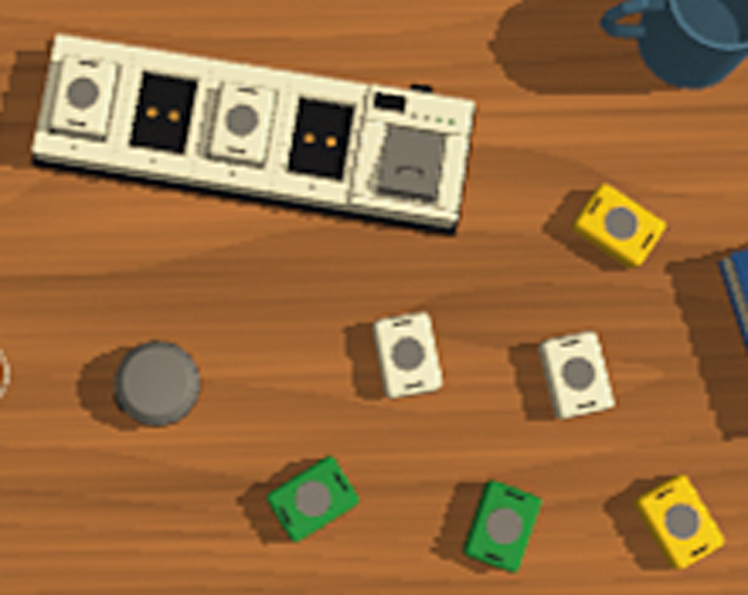

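Confirmed: in the crop the two white pendants are at (407,355) and (577,373), and the empty pockets at (163,112) and (320,137). Now I'll turn the tool and move over the pendants for a wrist view.

```bash
python3 -m jog '[[0,0,0,0,0,-1,1],[0,0,0,0,0,-1,1],[0,0,0,0,0,-1,1],[0,0,0,0,0,-1,1],[0,0,0,0,0,-1,1],[0,0,0,0,0,-1,1],[0,0,0,0,0,-1,1],[0,0,0,0,0,-1,1],[0,0,0,0,0,-1,1],[0,0,0,0,0,-1,1],[0,0,0,0,0,-1,1],[0,0,0,0,0,-1,1],[0,0,0,0,0,-1,1],[0,0,0,0,0,-1,1],[0,0,0,0,0,0,1]]' && python3 -m jog '[[0.85,0.74,0.04,0,0,0,1],[0.85,0.74,0.04,0,0,0,1],[0.85,0.74,0.04,0,0,0,1],[0.85,0.74,0.04,0,0,0,1],[0.85,0.74,0.04,0,0,0,1],[0.85,0.74,0.04,0,0,0,1],[0.85,0.74,0.04,0,0,0,1],[0.85,0.74,0.04,0,0,0,1],[0.85,0.74,0.04,0,0,0,1],[0.85,0.74,0.04,0,0,0,1],[0.85,0.74,0.04,0,0,0,1],[0.85,0.74,0.04,0,0,0,1],[0,0,0,0,0,0,1],[0,0,0,0,0,0,1],[0,0,0,0,0,0,1]]' && python3 - <<'E'
from h import *
o=ctrl.get_obs(); im=optics.get_image("wrist"); c=cam("wrist",o)
print(o["ee_pos"],Rn.from_rotvec(o["orientation"]).as_matrix().round(3).tolist(),o["qpos"])
cv2.imwrite("pics/w1.png",im[:,:,::-1])
for r in optics.masks_of("pendant_a","wrist"):
    ys,xs=np.nonzero(r["pixels"]); print(round(r["conf"],2),np.round(r["extent"]),rect(back(c,np.c_[xs,ys],20)),im[r["pixels"]].mean(0).round())
E
```

```text
t: 1.8
ee_pos: [152.7, -606.0, 222.6]
orientation: [-2.057, -2.374, -0.0]
ft_force: [0.3, -0.2, -0.1]
width: 87.9
grasp_force: 0.0
t: 3.3
ee_pos: [446.1, -152.4, 203.5]
orientation: [-2.06, -2.372, 0.001]
ft_force: [-0.2, -0.1, 0.4]
width: 88.2
grasp_force: 0.0
[ 446.08800794 -152.42897006  203.47213394] [[-0.14, 0.99, -0.0], [0.99, 0.14, -0.0], [-0.0, -0.0, -1.0]] [-3.54335767e-01  2.24167868e-01  1.97661798e+00 -3.26168486e-04
  9.41027104e-01 -4.94542408e-01]
0.97 [299. 139.  49.  36.] (array([458. , -88.8]), 56.9, 39.6, 8.1) [208. 201. 174.]
0.87 [191. 179.  58.  48.] (array([ 338.7, -148.5]), 57.7, 43.3, -22.1) [ 62. 136.  68.]
0.82 [218.  63.  52.  62.] (array([360.1, -20.9]), 57.3, 40.3, -59.8) [ 65. 142.  74.]
0.74 [269. 234.  46.  31.] (array([ 440.7, -205.4]), 56.9, 43.6, 10.7) [202. 195. 168.]
0.71 [340. 273.  34.  45.] (array([ 545.3, -243.6]), 54.8, 45.4, 54.4) [194. 168.  35.]
0.66 [482.  52.  73.  60.] (array([633.8,  27.2]), 65.6, 47.2, -10.6) [196. 189. 159.]
0.6 [166. 265.  21.  18.] (array([ 317.8, -262.3]), 35.3, 14.3, 52.7) [191. 156.  12.]
```

View pics/w1.png

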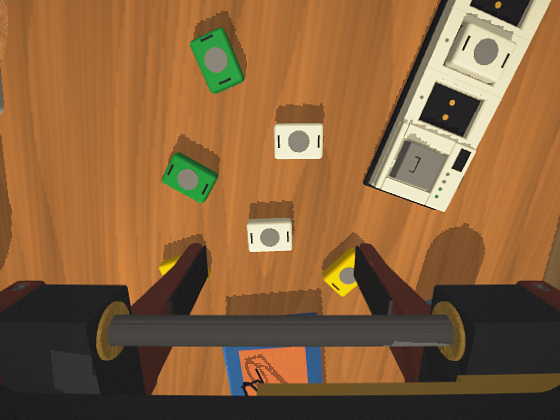

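Wrist view: spares at (299,141) and (270,236), with the fingers clear of both.

```bash
cat >> h.py <<'E'
def buttons(c,im,z=20,guess=()):
    out=[]
    for g in guess:
        s=4; O=cv2.GaussianBlur(ortho(c,im,z,g[0]-22,g[0]+22,g[1]-22,g[1]+22,s),(5,5),0).astype(int)
        w=(O.mean(2)<(np.percentile(O.mean(2),95)*.82)).astype(np.uint8); w=cv2.morphologyEx(w,cv2.MORPH_OPEN,np.ones((21,21)))
        n,l,st,ce=cv2.connectedComponentsWithStats(w); 
        k=1+np.argmin([np.hypot(*(q-88)) for q in ce[1:]]); out.append((round(g[0]+22-ce[k][1]/s,1),round(g[1]+22-ce[k][0]/s,1),round(2*np.sqrt(st[k][4]/np.pi)/s,1)))
    return out
def totool(o,d):
    return (Rn.from_rotvec(o["orientation"]).as_matrix().T@np.array(d)/40).round(3)
E
python3 - <<'E'
from h import *
o=ctrl.get_obs(); im=optics.get_image("wrist"); c=cam("wrist",o)
b=buttons(c,im,20,[(458,-89),(441,-205)]);print(b)
ct=cam("top");it=optics.get_image("top");print(buttons(ct,it,20,[(456,-87),(438,-205)]))
print(totool(o,np.array([b[0][0],b[0][1],10])-o["ee_pos"]))
E
```

```text
[(np.float64(458.2), np.float64(-89.6), np.float64(24.5)), (np.float64(441.1), np.float64(-208.8), np.float64(24.5))]
[(np.float64(456.8), np.float64(-88.9), np.float64(25.1)), (np.float64(439.0), np.float64(-191.1), np.float64(19.6))]
[1.525 0.524 4.837]
```

```bash
python3 -m jog '[[0.38,0.13,0.8,0,0,0,1],[0.38,0.13,0.8,0,0,0,1],[0.38,0.13,0.8,0,0,0,1],[0.385,0.134,0.8,0,0,0,1],[0,0,0,0,0,0,1],[0,0,0,0,0,0,1]]'; python3 - <<'E'
from h import *
o=ctrl.get_obs(); im=optics.get_image("wrist"); c=cam("wrist",o)
b=buttons(c,im,20,[(458,-89)]);print(b)
for r in optics.masks_of("pendant_a","wrist"):
    ys,xs=np.nonzero(r["pixels"]); print(round(r["conf"],2),np.round(r["extent"]),rect(back(c,np.c_[xs,ys],20)),im[r["pixels"]].mean(0).round())
print(totool(o,np.array([b[0][0],b[0][1],10])-o["ee_pos"]))
E
```

```text
t: 4.1
ee_pos: [458.4, -89.0, 75.5]
orientation: [-2.058, -2.372, 0.001]
ft_force: [0.3, 0.1, 0.6]
width: 87.8
grasp_force: 0.0
[(np.float64(458.3), np.float64(-89.4), np.float64(24.6))]
0.95 [128. 274.  85.  66.] (array([ 340.8, -144.3]), 55.9, 49.3, -23.0) [ 53. 118.  59.]
0.92 [280. 226.  72.  54.] (array([457.7, -86.4]), 55.6, 41.5, 8.2) [198. 191. 164.]
0.79 [157. 115.  83.  94.] (array([362. , -17.9]), 56.0, 43.0, -59.7) [ 57. 130.  65.]
0.58 [241. 359.  64.  22.] (array([ 442.5, -213.6]), 55.4, 26.4, 8.5) [199. 195. 171.]
0.56 [351. 372.  56.  26.] (array([ 542.3, -214.3]), 50.5, 26.0, 12.5) [147. 118.  11.]
0.55 [531. 108.  58.  88.] (array([629.4,  27.7]), 53.8, 46.6, -11.2) [183. 175. 145.]
0.43 [157. 386.  15.  16.] (array([ 369.7, -257.8]), 21.9, 9.8, 74.8) [119.  94.  11.]
[-1.000e-02 -1.000e-03  1.638e+00]
```

```bash
python3 -m jog '[[0,0,0.6,0,0,0,1],[0,0,0.6,0,0,0,1],[0,0,0.44,0,0,0,1],[0,0,0,0,0,0,0],[0,0,0,0,0,0,0],[0,0,0,0,0,0,0],[0,0,0,0,0,0,0],[0,0,0,0,0,0,0],[0,0,0,0,0,0,0],[0,0,0,0,0,0,0]]'
```

```text
t: 5.2
ee_pos: [459.3, -88.7, 10.9]
orientation: [2.057, 2.373, 0.001]
ft_force: [-1.4, -0.7, 9.0]
width: 55.6
grasp_force: 30.0
```

```bash
python3 -m jog '[[0,0,-0.5,0,0,0,0],[0,0,-1,0,0,0,0],[0,0,-1,0,0,0.75,0],[0,0,-1,0,0,0.75,0],[0,0,-1,0,0,0.75,0],[0,0,0,0,0,0.85,0],[0.03,0.6,0,0,0,0,0],[0.03,0.8,0,0,0,0,0],[0.03,0.8,0,0,0,0,0],[0.03,0.8,0,0,0,0,0],[0,0.5,0,0,0,0,0],[0,0,0,0,0,0,0],[0,0,0,0,0,0,0],[0,0,0,0,0,0,0]]'; python3 - <<'E'
from h import *
o=ctrl.get_obs(); im=optics.get_image("wrist"); c=cam("wrist",o)
cv2.imwrite("pics/w2.png",im[:,:,::-1])
for t in("charger","pair_key"):
  for r in optics.masks_of(t,"wrist")[:3]:
    ys,xs=np.nonzero(r["pixels"]); print(t,round(r["conf"],2),np.round(r["extent"]),rect(back(c,np.c_[xs,ys],30)))
E
```

```text
t: 6.6
ee_pos: [595.8, -108.9, 189.7]
orientation: [-2.414, -2.009, 0.001]
ft_force: [-0.6, 0.2, -0.5]
width: 55.8
grasp_force: 30.0
charger 0.79 [286. 111.  95. 222.] (array([619.2, -30.3]), 217.8, 101.0, 78.7)
charger 0.51 [96. 35. 65. 70.] (array([449.6,  83.8]), 63.4, 59.4, -11.5)
pair_key 0.7 [273. 188.  40.  42.] (array([593. , -97.5]), 48.9, 43.6, -10.4)
pair_key 0.26 [289.  62.  60.  47.] (array([627.5,  24.4]), 57.5, 42.1, -11.5)
```

View pics/w2.png

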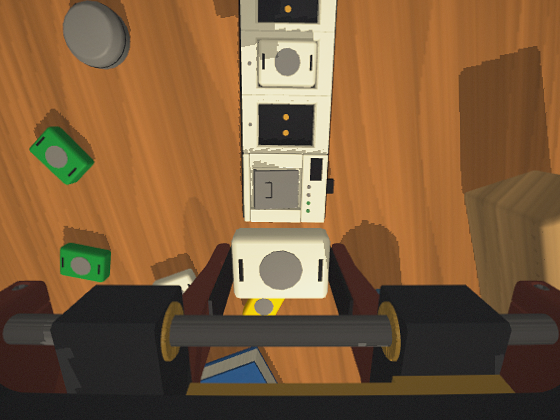

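Wrist view: empty pocket at (286,125), key at (275,189), seated pendant at (287,62), and the held pendant level in the fingers at (281,263). Measuring the pocket precisely.

```bash
python3 - <<'E'
from h import *
o=ctrl.get_obs(); im=optics.get_image("wrist"); c=cam("wrist",o)
g=im.astype(int).max(2)
def blob(x0,x1,y0,y1,f):
    m=np.zeros(g.shape,np.uint8); m[y0:y1,x0:x1]=f[y0:y1,x0:x1]
    m=cv2.morphologyEx(m,cv2.MORPH_CLOSE,np.ones((5,5))) if f is dark else m
    n,l,st,ce=cv2.connectedComponentsWithStats(m); k=1+np.argmax(st[1:,4]); ys,xs=np.nonzero(l==k); return np.c_[xs,ys]
dark=(g<70)
d=blob(250,325,96,152,dark); print("dark px",d.min(0),d.max(0)); print("pocket z22",rect(back(c,d,22)),"z30",rect(back(c,d,30)))
br=(im[...,0].astype(int)-im[...,2]>60)&(im[...,0]>110); m=np.zeros(g.shape,np.uint8); m[100:148,262:312]=br[100:148,262:312]
n,l,st,ce=cv2.connectedComponentsWithStats(m); print(st[1:,4]); C=back(c,ce[1:],22); print("contacts",C.round(1),C.mean(0).round(1))
b=buttons(c,im,42,[(627,26)]); print("button bay9",b)
k=optics.masks_of("pair_key","wrist")[0]["pixels"]; ys,xs=np.nonzero(k); print("key c", back(c,[[xs.mean(),ys.mean()]],38))
hb=buttons(c,im,199.7,[tuple(o["ee_pos"][:2])]);print("held",hb,o["ee_pos"],rect(o["ee_pos"][:2]+np.zeros((1,2))))
R=Rn.from_rotvec(o["orientation"]).as_matrix();print("yaw tool y",np.degrees(np.arctan2(R[1,1],R[0,1])))
cv2.imwrite("pics/w2c.png",cv2.resize(im[20:300,200:370,::-1],None,fx=2,fy=2))
E
```

```text
dark px [258 104] [312 144]
pocket z22 (array([615.6, -32.7]), 57.2, 41.0, -11.0) z30 (array([615.5, -32.7]), 55.8, 40.0, -11.0)
[32 29]
contacts [[617.1 -24.7]
 [614.1 -40.5]] [615.6 -32.6]
button bay9 [(np.float64(625.1), np.float64(32.7), np.float64(35.2))]
key c [[593.14286604 -95.59775815]]
held [(np.float64(596.8), np.float64(-109.1), np.float64(24.6))] [ 596.39019826 -109.05953174  190.10666362] (array([ 596.4, -109.1]), 0.0, 0.0, 0.0)
yaw tool y -10.459082484547496
```

```bash
python3 -m jog '[[0.66,0.04,0.3,0,0,0,0],[0.66,0.04,0.7,0,0,0,0],[0.644,0.04,0.7,0,0,0,0],[0,0,0.7,0,0,0,0],[0,0,0.7,0,0,0,0],[0,0,0,0,0,0,0],[0,0,0,0,0,0,0],[0,0,0,0,0,0,0]]'; python3 - <<'E'
from h import *
o=ctrl.get_obs(); print(o["ee_pos"],totool(o,np.array([615.2,-32.6,32])-o["ee_pos"]))
im=optics.get_image("wrist"); c=cam("wrist",o)
print("held",buttons(c,im,o["ee_pos"][2]+9.5,[tuple(o["ee_pos"][:2])]))
b=buttons(c,im,42,[(627,26)]); print("button bay9",b)
cv2.imwrite("pics/w3.png",im[:,:,::-1])
E
```

```text
t: 7.65
ee_pos: [617.3, -33.1, 67.5]
orientation: [2.414, 2.008, 0.003]
ft_force: [0.1, 0.5, -0.8]
width: 55.6
grasp_force: 30.0
[617.31037162 -33.09386123  67.53005911] [ 0.002 -0.056  0.888]
held [(np.float64(617.7), np.float64(-33.2), np.float64(24.5))]
button bay9 [(np.float64(628.9), np.float64(23.1), np.float64(43.2))]
```

View pics/w3.png

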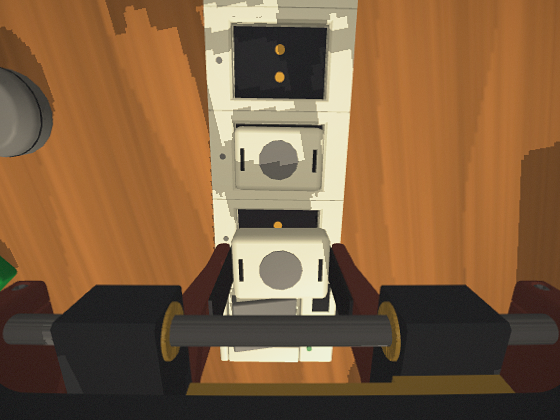

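Wrist view: visible contact of target pocket at (278,225), far empty pocket contacts at (280,49) and (280,77). Cross-checking the target with these.

```bash
python3 - <<'E'
from h import *
o=ctrl.get_obs(); im=optics.get_image("wrist"); c=cam("wrist",o)
br=((im[...,0].astype(int)-im[...,2]>60)&(im[...,0]>110)).astype(np.uint8); br[:,:250]=0; br[:,310:]=0; br[232:]=0
n,l,st,ce=cv2.connectedComponentsWithStats(br); 
for s,p in zip(st[1:],ce[1:]):
    if s[4]>15: print(s,back(c,[p],22).round(1))
E
```

```text
[275  44  10  11  83] [[639.9  89.1]]
[275  72   9  11  82] [[636.7  73.3]]
[273 221   9   7  49] [[617.2 -24.6]]
```

```bash
python3 -m jog '[[0,-0.055,0.2,0,0,0.13,0],[0,0,0.2,0,0,0,0],[0,0,0.1,0,0,0,0],[0,0,0,0,0,0,0],[0,0,0.1,0,0,0,0],[0,0,0.1,0,0,0,0],[0,0,0,0,0,0,0]]'
```

```text
t: 8.45
ee_pos: [613.8, -32.4, 37.3]
orientation: [-2.428, -1.993, 0.001]
ft_force: [-0.6, 1.1, -0.5]
width: 55.6
grasp_force: 30.0
```

```bash
python3 -m jog '[[0,0,0.07,0,0,0,0],[0,0,0.05,0,0,0,0],[0,0,0,0,0,0,0],[0,0,0,0,0,0,0]]'
```

```text
t: 8.85
ee_pos: [614.0, -32.4, 33.1]
orientation: [2.428, 1.993, 0.0]
ft_force: [-0.2, 0.8, -0.2]
width: 55.9
grasp_force: 30.0
```

```bash
python3 -m jog '[[0,0,0.025,0,0,0,0],[0,0,0,0,0,0,0],[0,0,0,0,0,0,0.75],[0,0,0,0,0,0,0.85],[0,0,0,0,0,0,0.85],[0,0,-0.3,0,0,0,0.85],[0,0,-1,0,0,0,1],[0,0,-1,0,0,0,1],[0,0,-1,0,0,0,1],[-0.3,0,-0.7,0,0,0,1],[-0.9,0,0,0,0,0,1],[-0.9,0,0,0,0,0,1],[0,0,0,0,0,0,1],[0,0,0,0,0,0,1]]'; python3 - <<'E'
from h import *
o=ctrl.get_obs(); im=optics.get_image("wrist"); c=cam("wrist",o)
cv2.imwrite("pics/w4.png",im[:,:,::-1])
print(o["ee_pos"],"placed @42",buttons(c,im,42,[(615.6,-32.6)]),"seated9",buttons(c,im,42,[(627,24.3)]))
b=buttons(c,im,20,[(441.1,-208.8)]) if 1 else 0; print(b)
E
```

```text
t: 10.25
ee_pos: [597.6, -115.3, 192.7]
orientation: [2.43, 1.991, 0.001]
ft_force: [-0.0, -0.9, 0.1]
width: 87.4
grasp_force: 0.0
[ 597.55123156 -115.25877604  192.70701298] placed @42 [(np.float64(614.3), np.float64(-33.0), np.float64(24.4))] seated9 [(np.float64(626.6), np.float64(23.5), np.float64(24.4))]
[(np.float64(449.8), np.float64(-213.4), np.float64(35.9))]
```

View pics/w4.png

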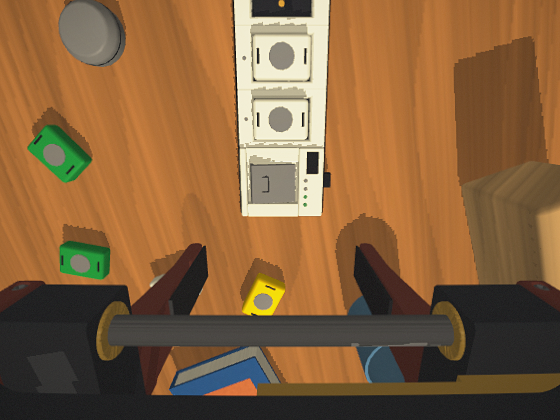

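Wrist view: the placed pendant at (281,119) sits flush, matching the seated one at (282,55). Now to the second spare.

```bash
python3 -m jog '[[-0.7,-0.78,0,0,0,0,1],[-0.76,-0.85,0,0,0,0,1],[-0.76,-0.85,0,0,0,0,1],[-0.76,-0.85,0,0,0,0,1],[0,0,0.5,0,0,-0.9,1],[0,0,0.7,0,0,-0.9,1],[0,0,0.7,0,0,-0.9,1],[0,0,0.7,0,0,-0.93,1],[0,0,0.2,0,0,0,1],[0,0,0,0,0,0,1],[0,0,0,0,0,0,1]]'; python3 - <<'E'
from h import *
o=ctrl.get_obs(); im=optics.get_image("wrist"); c=cam("wrist",o)
b=buttons(c,im,20,[(441.1,-208.8)]);print(b)
for r in optics.masks_of("pendant_a","wrist"):
    ys,xs=np.nonzero(r["pixels"]); print(round(r["conf"],2),np.round(r["extent"]),rect(back(c,np.c_[xs,ys],20)),im[r["pixels"]].mean(0).round())
R=Rn.from_rotvec(o["orientation"]).as_matrix();print("yaw tool y",np.degrees(np.arctan2(R[1,1],R[0,1])))
print(o["ee_pos"],totool(o,np.array([b[0][0],b[0][1],10])-o["ee_pos"]))
E
```

```text
t: 11.4
ee_pos: [444.6, -205.6, 80.9]
orientation: [2.009, 2.414, 0.0]
ft_force: [-0.3, -0.1, -0.9]
width: 87.6
grasp_force: 0.0
[(np.float64(441.0), np.float64(-208.8), np.float64(24.1))]
0.91 [273. 226.  70.  50.] (array([ 440.6, -205.6]), 55.0, 42.5, 10.5) [216. 211. 191.]
0.73 [136. 275.  74.  57.] (array([ 336.6, -260.8]), 61.6, 39.6, 51.6) [201. 178.  42.]
0.61 [546.  30.  25.  59.] (array([595.8, -35.9]), 37.5, 18.6, -65.9) [181. 174. 144.]
0.6 [152. 131.  96.  84.] (array([ 339.6, -149.7]), 58.5, 42.2, -21.7) [ 71. 156.  79.]
0.57 [387. 281.  81.  63.] (array([ 543.1, -243. ]), 56.3, 48.2, 53.9) [208. 180.  12.]
yaw tool y 10.47625704393452
[ 444.59765292 -205.59405141   80.85073854] [-0.062 -0.104  1.771]
```

```bash
python3 -m jog '[[-0.062,-0.104,0.3,0,0,0,1],[0,0,0.6,0,0,0,1],[0,0,0.6,0,0,0,1],[0,0,0.27,0,0,0,1],[0,0,0,0,0,0,1],[0,0,0,0,0,0,0],[0,0,0,0,0,0,0],[0,0,0,0,0,0,0],[0,0,0,0,0,0,0],[0,0,0,0,0,0,0],[0,0,0,0,0,0,0],[0,0,0,0,0,0,0]]'
```

```text
t: 12.7
ee_pos: [440.5, -209.1, 9.8]
orientation: [2.007, 2.415, 0.0]
ft_force: [-1.5, 0.1, 6.6]
width: 55.6
grasp_force: 30.0
```

```bash
python3 -m jog '[[0,0,-0.5,0,0,0,0],[0,0,-0.9,0,0,0.9,0],[0,0,-0.9,0,0,0.9,0],[0,0,-0.9,0,0,0.9,0],[0,0,-0.3,0,0,0.93,0],[0.6,0.3,0,0,0,0,0],[0.85,0.45,0,0,0,0,0],[0.85,0.45,0,0,0,0,0],[0.85,0.45,0,0,0,0,0],[0.85,0.45,0,0,0,0,0],[0.85,0.45,0,0,0,0,0],[0.85,0.45,0,0,0,0,0],[0.7,0.4,0,0,0,0,0],[0,0,0,0,0,0,0],[0,0,0,0,0,0,0]]'; python3 - <<'E'
from h import *
o=ctrl.get_obs(); im=optics.get_image("wrist"); c=cam("wrist",o); cv2.imwrite("pics/w5.png",im[:,:,::-1])
br=((im[...,0].astype(int)-im[...,2]>60)&(im[...,0]>110)).astype(np.uint8); p0=proj(c,[[638.3,81.2,22]])[0].astype(int); print(p0)
m=np.zeros_like(br); sl=np.s_[max(p0[1]-20,0):p0[1]+20,p0[0]-20:p0[0]+20]; m[sl]=br[sl]
n,l,st,ce=cv2.connectedComponentsWithStats(m)
for s,p in zip(st[1:],ce[1:]):
    if s[4]>8: print(s[4],p.round(1),back(c,[p],22).round(1))
print("held",buttons(c,im,o["ee_pos"][2]+10,[tuple(o["ee_pos"][:2])]))
R=Rn.from_rotvec(o["orientation"]).as_matrix();print("yaw tool y",np.degrees(np.arctan2(R[1,1],R[0,1])))
print(o["ee_pos"],totool(o,np.array([638.3,81.2,32])-o["ee_pos"]))
E
```

```text
t: 14.2
ee_pos: [623.0, 16.0, 148.8]
orientation: [-2.426, -1.995, 0.002]
ft_force: [-0.6, 0.1, -0.5]
width: 55.4
grasp_force: 30.0
[282 137]
39 [282.9 128.6] [[640.  89.]]
37 [282.8 146.2] [[636.8  73.3]]
held [(np.float64(623.5), np.float64(16.5), np.float64(24.6))]
yaw tool y -11.156135515951064
[622.95482934  16.01698481 148.78030611] [1.674 0.064 2.919]
```

```bash
python3 -m jog '[[0.5,0.015,0.3,0,0,0,0],[0.6,0.02,0.5,0,0,0,0],[0.56,0.02,0.5,0,0,0,0],[0,0,0.5,0,0,0,0],[0,0,0.3,0,0,0,0],[0,0,0,0,0,0,0],[0,0,0,0,0,0,0]]'; python3 - <<'E'
from h import *
o=ctrl.get_obs(); im=optics.get_image("wrist"); c=cam("wrist",o)
h=buttons(c,im,o["ee_pos"][2]+10,[tuple(o["ee_pos"][:2])])[0]; print("held",h,o["ee_pos"])
print(totool(o,np.array([638.4-h[0],81.15-h[1],32-o["ee_pos"][2]])))
br=((im[...,0].astype(int)-im[...,2]>60)&(im[...,0]>110)).astype(np.uint8); br[:,:250]=0; br[:,310:]=0; br[245:]=0
n,l,st,ce=cv2.connectedComponentsWithStats(br)
for s,p in zip(st[1:],ce[1:]):
    if s[4]>8: print(s,back(c,[p],22).round(1))
E
```

```text
t: 14.95
ee_pos: [638.4, 79.3, 65.7]
orientation: [-2.43, -1.992, 0.0]
ft_force: [1.2, 0.0, -0.1]
width: 55.7
grasp_force: 30.0
held (np.float64(638.9), np.float64(79.7), np.float64(24.6)) [638.42213608  79.28946324  65.6643641 ]
[ 0.033 -0.019  0.842]
[ 250    0   60  104 5591] [[661.4 198.5]]
[307   0   3  12  27] [[684.2 221.1]]
[275 220   9   7  51] [[640.   89.1]]
```

```bash
python3 -m jog '[[0.03,-0.015,0.25,0,0,0,0],[0,0,0.25,0,0,0,0],[0,0,0.1,0,0,0,0],[0,0,0.1,0,0,0,0],[0,0,0,0,0,0,0]]'
```

```text
t: 15.5
ee_pos: [637.7, 81.6, 36.5]
orientation: [-2.428, -1.993, 0.002]
ft_force: [0.3, -0.1, -0.6]
width: 56.0
grasp_force: 30.0
```

```bash
python3 -m jog '[[0,0,0.07,0,0,0,0],[0,0,0.05,0,0,0,0],[0,0,0.015,0,0,0,0],[0,0,0,0,0,0,0]]'
```

```text
t: 15.9
ee_pos: [638.2, 81.6, 32.0]
orientation: [2.428, 1.993, 0.0]
ft_force: [-0.2, 0.2, -0.3]
width: 55.6
grasp_force: 30.0
```

```bash
python3 -m jog '[[0,0,0.01,0,0,0,0],[0,0,0,0,0,0,0.75],[0,0,0,0,0,0,0.85],[0,0,0,0,0,0,0.85],[0,0,-0.3,0,0,0,0.85],[0,0,-1,0,0,0,0.85],[0,0,-1,0,0,0,0],[-0.5,0,-1,0,0,0,0],[-0.85,-0.1,0,0,0,0,0],[-0.85,-0.1,0,0,0,0,0],[-0.85,-0.1,0,0,0,0,0],[-0.85,-0.1,0,0,0,0,0],[-0.68,-0.1,0,0,0,0,0],[0,0,0,0,0,0,0],[0,0,0,0,0,0,0]]'; python3 - <<'E'
from h import *
o=ctrl.get_obs(); im=optics.get_image("wrist"); c=cam("wrist",o); cv2.imwrite("pics/w6.png",im[:,:,::-1])
print("placed",buttons(c,im,42,[(638.4,81.1),(615.2,-32.6),(626.8,24)]))
k=optics.masks_of("pair_key","wrist")[0]; ys,xs=np.nonzero(k["pixels"]); print(k["conf"],rect(back(c,np.c_[xs,ys],38)))
print(o["ee_pos"],totool(o,np.array([583,-94.4,44])-o["ee_pos"]),o["ft_force"])
E
```

```text
t: 17.4
ee_pos: [583.1, -94.4, 164.2]
orientation: [2.429, 1.991, 0.001]
ft_force: [0.6, 0.2, -0.1]
width: 6.0
grasp_force: 0.0
placed [(np.float64(639.5), np.float64(88.2), np.float64(40.8)), (np.float64(614.3), np.float64(-32.9), np.float64(24.5)), (np.float64(626.7), np.float64(23.5), np.float64(24.5))]
0.66 (array([593. , -96.4]), 48.1, 43.5, -11.3)
[583.06572472 -94.42271283 164.22915907] [-1.000e-03 -5.000e-03  3.006e+00] [ 0.57984657  0.24761656 -0.13581686]
```

View pics/w6.png

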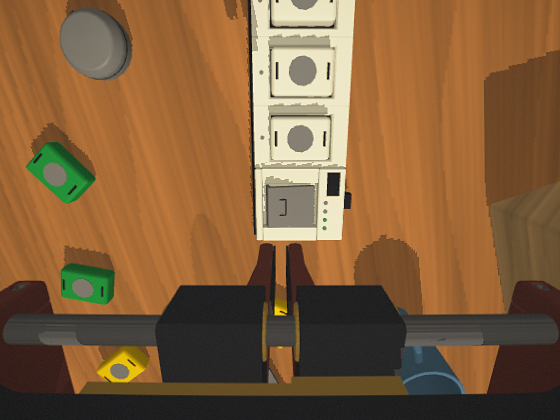

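Wrist view: key up at (290,207), two nearer pendants flush at (300,138) and (303,70); the second placed one is cut off at the top. I'll check it with the fixed cameras.

```bash
python3 -m jog '[[0,0,0.5,0,0,0,0],[0,0,0.8,0,0,0,0],[0,0,0.8,0,0,0,0],[0,0,0.5,0,0,0,0],[0,0,0,0,0,0,0],[0,0,0,0,0,0,0]]'; python3 - <<'E'
from h import *
o=ctrl.get_obs(); print(o["ee_pos"],totool(o,np.array([583,-94.4,33.4])-o["ee_pos"]),o["ft_force"])
it=optics.get_image("top"); s=optics.get_image("scene")
for n,i in(("top",it),("scene",s)): 
    for p in([638.4,81.1],[649.6,138],[626.9,24.3],[615.6,-32.6]):
        try: print(n,buttons(cam(n),i,42,[p]),p)
        except Exception as e: print(n,e)
cv2.imwrite("pics/v.png",np.hstack([cv2.resize(it[130:220,205:355,::-1],(400,240),interpolation=2),cv2.resize(s[160:260,240:400,::-1],(384,240),interpolation=2)]))
E
```

```text
t: 18.1
ee_pos: [583.3, -93.3, 59.7]
orientation: [-2.427, -1.995, 0.0]
ft_force: [0.7, -0.1, -0.1]
width: 0.6
grasp_force: 0.0
[583.27744013 -93.27871455  59.65428773] [-0.029 -0.001  0.656] [ 0.66645172 -0.06702683 -0.07450756]
top [(np.float64(640.0), np.float64(76.1), np.float64(40.7))] [638.4, 81.1]
top [(np.float64(648.4), np.float64(138.2), np.float64(25.5))] [649.6, 138]
top [(np.float64(626.9), np.float64(26.6), np.float64(45.6))] [626.9, 24.3]
top [(np.float64(614.9), np.float64(-40.2), np.float64(38.6))] [615.6, -32.6]
scene [(np.float64(641.2), np.float64(75.4), np.float64(35.9))] [638.4, 81.1]
scene [(np.float64(650.5), np.float64(145.4), np.float64(33.1))] [649.6, 138]
scene [(np.float64(618.9), np.float64(25.5), np.float64(34.8))] [626.9, 24.3]
scene [(np.float64(607.3), np.float64(-29.1), np.float64(31.8))] [615.6, -32.6]
```

View pics/v.png

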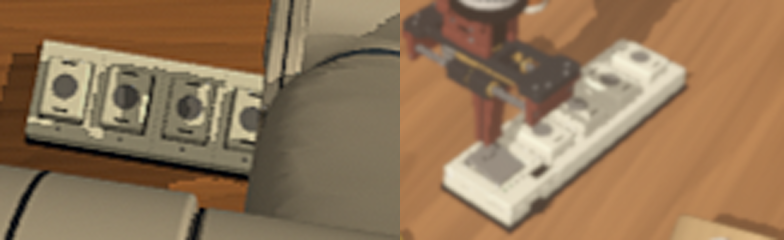

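All four look filled (second from left in the left half is the new one), but shadow defeats the measurement. One wrist look from nearer is cheap, so I'll do that.

```bash
python3 -m jog '[[0,0,-1,0,0,0,0],[0.5,0,-1,0,0,0,0],[0.8,0,-1,0,0,0,0],[0.7,0,0,0,0,0,0],[0,0,0,0,0,0,0],[0,0,0,0,0,0,0]]'; python3 - <<'E'
from h import *
o=ctrl.get_obs(); im=optics.get_image("wrist"); c=cam("wrist",o)
for p in((638,81.1),(615.2,-32.6),(626.8,24),(649.6,138)): print(buttons(c,im,42,[p]),p)
for r in optics.masks_of("pendant_a","wrist"):
    ys,xs=np.nonzero(r["pixels"]); print(round(r["conf"],2),rect(back(c,np.c_[xs,ys],42)))
print(o["ee_pos"],totool(o,np.array([583,-94.4,60])-o["ee_pos"]),o["ft_force"])
E
```

```text
t: 18.8
ee_pos: [598.5, -16.1, 179.7]
orientation: [2.426, 1.994, 0.002]
ft_force: [-1.0, -0.8, 0.1]
width: 0.4
grasp_force: 0.0
[(np.float64(638.6), np.float64(81.8), np.float64(24.4))] (638, 81.1)
[(np.float64(614.3), np.float64(-32.9), np.float64(24.6))] (615.2, -32.6)
[(np.float64(626.7), np.float64(23.7), np.float64(24.5))] (626.8, 24)
[(np.float64(649.9), np.float64(137.4), np.float64(24.6))] (649.6, 138)
0.97 (array([627.2,  23.9]), 54.3, 40.6, -11.5)
0.88 (array([615.1, -30.2]), 54.4, 41.5, -11.1)
0.87 (array([649.2, 135.3]), 54.7, 40.9, -10.9)
0.8 (array([382.9, -11.2]), 52.2, 46.7, -60.3)
0.76 (array([639. ,  81.6]), 54.5, 39.9, -10.9)
0.74 (array([ 559.7, -218.4]), 55.4, 11.3, 78.7)
0.53 (array([ 361.2, -153.2]), 25.5, 4.4, -10.4)
0.33 (array([616.3, -28.2]), 87.2, 56.7, -12.2)
[598.47022771 -16.09278785 179.66001868] [-1.995 -0.006  2.992] [-1.00458078 -0.81137019  0.06519507]
```

All four seated equally. Now the key.

```bash
python3 -m jog '[[-0.7,0,0,0,0,0,0],[-0.8,0,0.5,0,0,0,0],[-0.5,0,0.9,0,0,0,0],[0,0,0.9,0,0,0,0],[0,0,0.7,0,0,0,0],[0,0,0.2,0,0,0,0],[0,0,0,0,0,0,0],[0,0,0,0,0,0,0]]'; python3 - <<'E'
from h import *
o=ctrl.get_obs(); print(o["ee_pos"],totool(o,np.array([583,-94.4,33.6])-o["ee_pos"]),o["ft_force"])
E
```

```text
t: 19.7
ee_pos: [583.3, -95.3, 51.4]
orientation: [2.428, 1.992, 0.001]
ft_force: [-0.0, 0.7, 0.3]
width: 0.3
grasp_force: 0.0
[583.33495264 -95.3358995   51.38549446] [ 0.021 -0.013  0.445] [-0.03502009  0.70797351  0.30600858]
```

```bash
python3 -m jog '[[0,0,0.15,0,0,0,0],[0,0,0.1,0,0,0,0],[0,0,0.08,0,0,0,0],[0,0,0.06,0,0,0,0],[0,0,0.05,0,0,0,0],[0,0,0,0,0,0,0],[0,0,0,0,0,0,0]]'
```

```text
t: 20.4
ee_pos: [582.3, -94.7, 33.0]
orientation: [-2.428, -1.993, 0.001]
ft_force: [-2.6, 0.7, 6.4]
width: 0.2
grasp_force: 2.8
```

```bash
python3 - <<'E'
from h import *
F=[];P=[]
for i in range(12):
    im=optics.get_image("scene" if i==11 else "wrist"); o=ctrl.get_obs(); F.append(o["ft_force"]); P.append(o["ee_pos"])
print(np.mean(F,0),np.std(F,0),np.mean(P,0),np.std(P,0),o["t"])
E
```

```text
[-3.33232172  0.88156776  5.61062114] [0.33942925 0.46779098 0.31800214] [582.34571826 -94.75418458  33.08355282] [0.01602413 0.01196788 0.01814119] 21.0
```

```bash
python3 -m jog '[[0,0,0.012,0,0,0,0],[0,0,0,0,0,0,0],[0,0,0,0,0,0,0],[0,0,0,0,0,0,0]]'; python3 - <<'E'
from h import *
F=[];P=[]
for i in range(8):
    im=optics.get_image("scene" if i==7 else "wrist"); o=ctrl.get_obs(); F.append(o["ft_force"]); P.append(o["ee_pos"])
print(np.mean(F,0),np.std(F,0),np.mean(P,0),o["t"])
cv2.imwrite("pics/k.png",cv2.resize(im[195:255,250:330,::-1],None,fx=8,fy=8,interpolation=cv2.INTER_CUBIC))
E
```

```text
t: 21.4
ee_pos: [582.4, -94.8, 32.6]
orientation: [-2.428, -1.993, 0.001]
ft_force: [-2.9, 0.9, 5.8]
width: 0.4
grasp_force: 3.0
[-3.28869417  1.02819582  6.12617536] [0.50236987 0.65330911 0.75598689] [582.34408568 -94.76309889  32.63628503] 21.8
```

View pics/k.png

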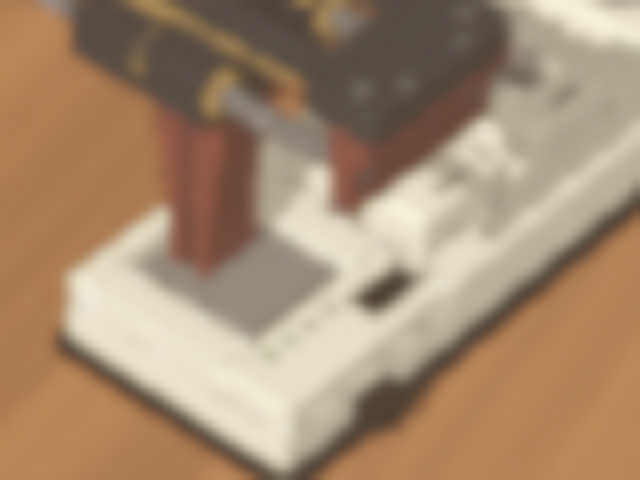

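The crop shows the closed fingertips on the key at (205,270), with the key flush in its frame. The force is a steady 6 N or so, springy and not yet at the stop. Handing in.

```bash
python3 -m jog '[[0,0,0,0,0,0,0],[0,0,0,0,0,0,0],[0,0,0,0,0,0,0]]'; python3 -c "
from workcell import ctrl
print(ctrl.close_job())"
```

```text
t: 22.1
ee_pos: [582.4, -94.7, 32.7]
orientation: [-2.428, -1.993, 0.001]
ft_force: [-3.9, 1.0, 6.2]
width: 0.5
grasp_force: 3.0
the job is handed in; nothing more can be done
None
```

Both spare pendants are seated in the empty pockets, and I handed the job in at 22.1 s with the fingertips holding the pairing key level at about 6 N; the hand-in returned no verdict.

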